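# Seat the bus blank in the drilling jig

### The job

Two raw wooden toy bodies lie loose on the plywood jig board. Push the long, plain square-ended bus block home into the corner of the jig, ready for its axles to be drilled: one long side flush along the long back fence and one end flush against the short end stop, lying on the board the way up it is now. Leave the shorter truck block with the low bonnet where it lies.

Things in the scene. Friction and masses are not known exactly. Their poses are not given: they have to be found in the camera images.
- corner (a point): Inner corner of the fixed jig, on its plywood board's top (15 mm above the table); z up. Fences 25 mm high, 22 mm thick. Inner face of the long back fence (far from the robot): plane x = 0, 480 mm along -y (to the right). Inner face of the short end stop (left): plane y = 0, 130 mm along -x (to the robot). Free board: 255 mm along -x, 490 mm along -y.
- bus_center (a point): Centre (half-way up) of the bus blank: plain beech block, square ends, 150 mm long (own y), 46 wide (x), 45 high, about 0.2 kg, loose on the board, skewed up to 0.22 rad to the back fence, centre 130 to 160 mm before it, in the left or right of two places. Home: centre 23 mm before the back fence, 75 mm right of the end stop, 22.5 mm above the board, y along the corner's y, either way round.
- truck_center (a point): Point 22.5 mm above the middle of the underside of the truck blank: same beech, 110 mm long (own y), 46 mm wide, 45 mm high over the rear 65 mm, stepped down to a 22 mm high bonnet over the front 45 mm (+y). Loose on the board in the other place, in line beside the bus; the 85 mm strip along the back fence is free. Leave alone.
Things that resemble listed ones, but are neither listed nor needed, are in the scene too. What is shaped like the part that bears bus_center but pink or purple is not meant.

How it is judged:
At the end, for the whole second after the job is handed in: The bus block lies flat on the board, same way up, at rest; its centre is within 10 mm of fully home, both from the back fence and from the end stop; its long axis is within 10 degrees of the back fence; the truck block is within 25 mm of its start (x of bus_center in the frame of corner between -0.033 and -0.013 m and y of bus_center in the frame of corner between -0.085 and -0.065 m and z of bus_center in the frame of corner between 0.015 and 0.03 m and angle between the y axis of bus_center and the y axis of corner, either way round below 0.175 rad and angle between bus_center's own z axis and vertical below 0.175 rad and linear speed of bus below 0.01 m/s and distance of truck_center from where it was at the start of the episode below 0.025 m); the robot touches nothing.
It fails at once if the truck block is moved more than 25 mm (distance of truck_center from where it was at the start of the episode above 0.025 m).
It also fails if it takes over 54 s, if anything falls off the work surface, if the arm or the gripper's body presses on something with over 40 N, if the wrist force passes 120 N, or if a joint passes its speed limit or range.

### The arm

A 6-joint arm with a two-finger parallel gripper is mounted at the origin on the work surface. World frame = base frame: x ahead of the robot, y to its left, z up, the work surface at z = 0. Lengths are in m, angles in rad, forces in N, time in s.
With the tool pointing down it reaches from about 0.275 to 0.975 m from the base axis. Payload 8.4 kg.
Tool frame: the origin (TCP) lies at the very end of the fingers, on their centre line; the grasp point (between the pads) lies 19 mm behind it (r.grip_depth is the distance from the TCP to the grasp point, in m); z points along the fingers, x is the direction in which the jaws open and shut, and the axes are right-handed (so a half turn about z gives the same grasp; the last joint's range is limited). The gripper opens to 92 mm and grips with 3 to 60 N. Pads are 20 mm wide; open, the fingers measure 128 mm over their backs; the gripper's body (75 mm by 189 mm) begins 69 mm behind the grasp point.
Start: joints at [-0.002, 0.353, 1.633, -0, 1.155, -0.002], TCP at [0.625, -0, 0.215] pointing down, gripper open.
Joint ranges: [-2.63, 2.63], [-0.92, 2.1], [0.06, 2.66], [-1.3, 4.44], [0, 2.69], [-3.02, 3.02]. Speed limits (rad/s): [2.22, 2.22, 2.79, 3.14, 3.14, 3.14].

### API

Orientations are given as a rotation vector (axis times angle).
In Python, from bench import r, snapshot, spot_in, outline_of gives the robot as it stands.
- The arm moves only by the tool arm_command, never from a script. Its argument "rows" is a list of rows, each an object of numbers: "hand": the closure, from -1 (fully open) to 1 (shut), so that 0 is half open; "tx", "ty", "tz": the shift along the world's x, y, z scaled (see below); "ax", "ay", "az": the turn, a rotation vector about the world's x, y, z scaled (see below). A call has 1 to 8 rows; each row is the pose to reach, as a shift and turn from the pose measured when the call began; what a row does not reach only later rows make up. The controller multiplies each number of a shift by 0.3 m and each number of a turn by pi/4 rad. A row lasts 1/8 s, in which the tool goes at most 62.5 mm and 10.7 degrees, less where a joint would pass 70% of its speed; a pose out of reach is approached as far as the arm can. A call with a number of a shift or a turn outside -1 to 1 is refused whole. A call with a gripper value outside its range is refused whole. The fingers move at their own pace and stop on an object; "squeeze" is the grip in N (left out, the last holds). Time passes only in rows, so rows that repeat a pose let the fingers close. It gives the time, the measured TCP pose, the force and the opening at its end, in the units of the state.
- r.sense(): the state, without advancing time (a new reading comes with each control period).
- snapshot(name): name is "scene" or "side" or "wrist"; returns a dict with "pixels" (420x560x3 uint8, red, green, blue), "fx", "fy", "cx", "cy" (pixels), "dist" ([k1, k2, p1, p2, k3] as OpenCV has them; the pictures are not rectified), "rvec" (rotation vector, rad) and "tvec" (3), from world to camera coordinates, as OpenCV has them. Camera axes: x right, y down, z forward; pixel columns grow to the right and rows downward; lengths in m; the calibration is good to about 2 mm. A picture is of the moment at which its call begins. There is no depth.
- r.hand_in(): hands the job in, once; it reports no verdict.
Trained networks look in a picture, given as the dict that the camera call returned (one of the last four; its "shot" number tells which), for a name from the list of things; names that differ only in an ending like _2 or _b are one class to them, and where a whole thing is asked for, a point or a joint stands for the part that bears it (a point fixed in the world has none). Each returns a list of dicts, best first, with "score" (0 to 1); they miss things now and then, are a little off and sometimes report something else, mostly with a low value. They report only what shows in the picture. A call takes as long as a camera call. They do not tell look-alikes from the thing itself.
- spot_in(picture, name): "box" ([left, top, right, bottom] in pixels, round what is visible of it).
- outline_of(picture, name): "region" (420x560 bool, what is visible of it) and "box" ([left, top, right, bottom] in pixels, round what is visible of it).
The state is a dict: "clock": time; "q": joint angles; "qvel": joint speeds; "joint_torque": joint torques, N m; "tool_pos": TCP position; "ee_rot": TCP orientation; "ft_force": force on the tool from outside, world axes, zero at the start; "torque": the same for the moment, N m; "opening": finger opening in m.
Only numpy, scipy, OpenCV 4.12 (cv2) and the standard library are available. Lean on these libraries where they do the work, as an engineer would, in place of code of your own. Each camera call takes 0.05 s, during which the arm holds its last target. There are 200 camera calls.

## Working session

There is one attempt and no reset: what is moved stays moved. The work goes in short steps, Python scripts to look and compute and a tool call to move; the robot and the scene stay as the last step left them, time stands still between calls to the robot, and variables do not carry over. Pictures are saved under pics/ and viewed, about 8 in all and at most 12, crops included, and the job is handed in when it is done.

Besides the shell and the picture viewer there is one more tool, called after ">>>" by a JSON object that holds its "name" and its "arguments". arm_command: Moves the arm, as the interface text tells. Its arguments: {"type":"object","properties":{"rows":{"type":"array"},"squeeze":{"type":"number"}},"required":["rows"]}

```bash
ls; mkdir -p pics; cat > h.py <<'E'
import numpy as np, cv2
from bench import r, snapshot, spot_in, outline_of
def K(p): return np.array([[p['fx'],0,p['cx']],[0,p['fy'],p['cy']],[0,0,1.]])
def unproj(p,uv,z):
    uv=np.asarray(uv,float).reshape(-1,1,2)
    n=cv2.undistortPoints(uv,K(p),np.array(p['dist'])).reshape(-1,2)
    R=cv2.Rodrigues(np.array(p['rvec'],float))[0]; c=-R.T@np.array(p['tvec'],float).ravel()
    d=np.c_[n,np.ones(len(n))]@R
    return c+d*((z-c[2])/d[:,2])[:,None]
def proj(p,X): return cv2.projectPoints(np.asarray(X,float).reshape(-1,1,3),np.array(p['rvec'],float),np.array(p['tvec'],float),K(p),np.array(p['dist'],float))[0].reshape(-1,2)
def save(p,n): cv2.imwrite('pics/'+n+'.png',p['pixels'][:,:,::-1])
E
python3 - <<'E'
from h import *
for n in ['scene','side']:
    p=snapshot(n); save(p,n+'0')
    R=cv2.Rodrigues(np.array(p['rvec'],float))[0]; print(n,'cam',-R.T@np.array(p['tvec']).ravel())
    for k in ['bus_center','truck_center']:
        for o in outline_of(p,k)[:4]:
            m=o['region'].astype(np.uint8); print(k,round(o['score'],2),o['box'],p['pixels'][o['region']].mean(0).round())
print(r.sense())
E
```

```text
pics
scene cam [0.78697108 0.72140122 0.75499834]
bus_center 0.85 [382.8, 245.8, 453.1, 305.8] [62. 28. 85.]
bus_center 0.6 [212.6, 165.9, 254.1, 210.8] [122. 102.  65.]
truck_center 0.73 [187.0, 134.2, 219.9, 161.9] [118.  99.  63.]
side cam [0.39939109 1.03143072 0.90274942]
bus_center 0.87 [223.8, 260.3, 264.3, 298.6] [138.  78.  99.]
bus_center 0.65 [343.7, 289.3, 379.0, 359.9] [70. 31. 93.]
bus_center 0.59 [264.3, 159.5, 281.9, 206.1] [136. 114.  75.]
truck_center 0.73 [265.5, 125.5, 284.6, 155.7] [131. 110.  72.]
{'clock': 0.3, 'q': array([-2.37807324e-03,  3.53258348e-01,  1.63366267e+00, -3.70628684e-05,
        1.15517073e+00, -2.38960421e-03]), 'qvel': array([-0.00060891,  0.00050842, -0.00239317,  0.00072878,  0.00190702,
       -0.00047222]), 'joint_torque': array([-1.05652027e-04, -5.93203175e+01, -3.34034121e+01,  6.96952664e-02,
        2.03101878e-02, -2.53482466e-05]), 'tool_pos': array([6.24831206e-01, 1.92075218e-06, 2.14308980e-01]), 'ee_rot': array([ 3.14155984e+00,  4.16319826e-05, -7.84093259e-04]), 'ft_force': array([ 0.86340281, -0.04154329, -0.28379042]), 'torque': array([0.01762079, 0.00310357, 0.03043307]), 'opening': 0.09174520172684766}
```

```bash
cd pics; python3 -c "
import cv2,numpy as np
a=cv2.imread('scene0.png');b=cv2.imread('side0.png');cv2.imwrite('both.png',cv2.resize(np.vstack([a]),(800,600)))"
```

```text
(no output)
```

View pics/both.png

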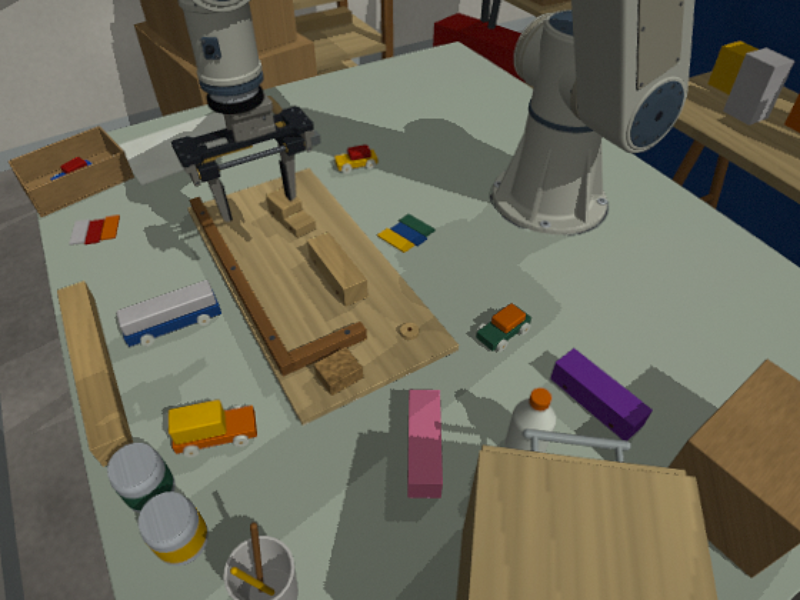

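View pics/side0.png

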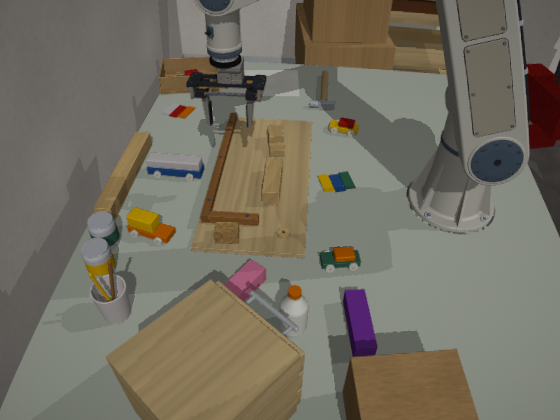

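The bus is the left-hand block, at about (337,268) in the enlarged scene view. The truck is to its right at (290,212), and the inner corner is near (290,350). Next, closer views.

```bash
python3 - <<'E'
from h import *
p=snapshot('wrist'); save(p,'wrist0')
R=cv2.Rodrigues(np.array(p['rvec'],float))[0]; print('cam',-R.T@np.array(p['tvec']).ravel(),R[2])
for k in ['bus_center','truck_center']:
    for o in spot_in(p,k)[:3]: print(k,o)
a=cv2.imread('pics/scene0.png')[110:300,120:340]; cv2.imwrite('pics/scene0c.png',cv2.resize(a,None,fx=3,fy=3,interpolation=cv2.INTER_CUBIC))
E
```

```text
cam [0.62551    0.08188342 0.38329382] [-9.23279375e-04 -2.89286524e-01 -9.57242109e-01]
bus_center {'box': [129.6, 101.4, 201.2, 260.8], 'score': 0.59}
truck_center {'box': [171.3, 295.8, 222.8, 397.0], 'score': 0.64}
```

View pics/scene0c.png

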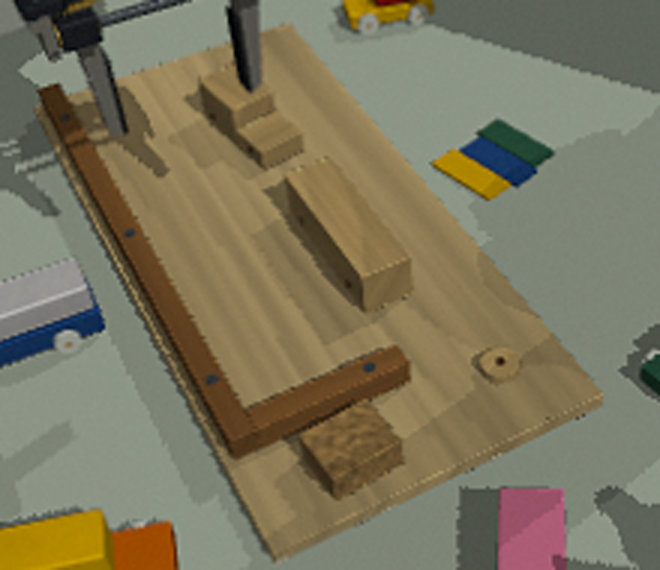

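View pics/wrist0.png

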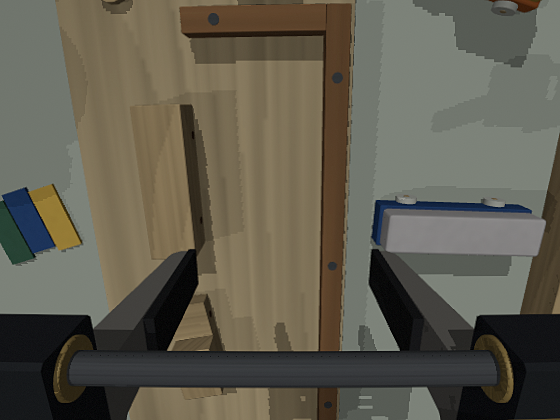

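The wrist view shows the bus top with corners near (131,106), (182,104) and (152,260). The inner corner is at about (325,37), the end stop runs along the top, the back fence is on the right, and the truck is at (200,340). I'll refine the edges numerically.

```bash
python3 - <<'E'
from h import *
p=snapshot('wrist')
a=cv2.cvtColor(p['pixels'],cv2.COLOR_RGB2HSV).astype(int); g=p['pixels'].astype(int)
for y in (80,150,220,290): print(y,[tuple(v) for v in g[y,314:330]])
print('col 250',[tuple(v) for v in g[24:44,250]]); print('col 300',[tuple(v) for v in g[24:44,300]])
o=outline_of(p,'bus_center')[0]; m=o['region']
for y in (115,150,190,230): print(y,np.flatnonzero(m[y])[[0,-1]],g[y,172:206].sum(1))
print('cols',[ (x,np.flatnonzero(m[:,x])[[0,-1]]) for x in (140,160,175,185)])
U=lambda uv,z:unproj(p,uv,z).round(4)
print('fence base/top',U([[325,60],[322,290]],.015),U([[325,60],[322,290]],.04))
print('stop base',U([[200,37],[300,37]],.015))
print('bus top',U([[131,106],[182,104],[195,245],[152,260]],.06))
crop=p['pixels'][0:300,100:360,::-1]; cv2.imwrite('pics/w1.png',cv2.resize(crop,None,fx=2,fy=2,interpolation=cv2.INTER_NEAREST))
E
```

```text
80 [(np.int64(125), np.int64(113), np.int64(87)), (np.int64(125), np.int64(113), np.int64(87)), (np.int64(125), np.int64(112), np.int64(86)), (np.int64(126), np.int64(114), np.int64(88)), (np.int64(127), np.int64(113), np.int64(88)), (np.int64(127), np.int64(114), np.int64(89)), (np.int64(129), np.int64(116), np.int64(90)), (np.int64(134), np.int64(121), np.int64(95)), (np.int64(101), np.int64(88), np.int64(66)), (np.int64(49), np.int64(36), np.int64(20)), (np.int64(36), np.int64(24), np.int64(15)), (np.int64(78), np.int64(56), np.int64(36)), (np.int64(89), np.int64(64), np.int64(42)), (np.int64(84), np.int64(61), np.int64(37)), (np.int64(86), np.int64(61), np.int64(41)), (np.int64(85), np.int64(61), np.int64(39))]
150 [(np.int64(123), np.int64(110), np.int64(85)), (np.int64(124), np.int64(112), np.int64(87)), (np.int64(126), np.int64(113), np.int64(88)), (np.int64(128), np.int64(115), np.int64(89)), (np.int64(129), np.int64(117), np.int64(90)), (np.int64(130), np.int64(117), np.int64(91)), (np.int64(136), np.int64(122), np.int64(96)), (np.int64(106), np.int64(95), np.int64(72)), (np
[... 3888 characters left out ...]
40 339 332 323 309 309 313 315 324 326 327 332 330 329 334 323 226  96
 122 123 114 119 120 121 121 120 116 130 171 200 193 190 187 196]
230 [147 203] [317 310 311 311 322 328 327 321 308 298 291 294 320 343 344 351 349 349
 350 344 254 122 126 132 123 114 123 119 113 118 115 136 186 199]
cols [(140, array([106, 188])), (160, array([104, 258])), (175, array([103, 252])), (185, array([104, 250]))]
fence base/top [[ 0.6663  0.1247  0.015 ]
 [ 0.6712 -0.1264  0.015 ]] [[ 0.6635  0.1218  0.04  ]
 [ 0.6681 -0.1122  0.04  ]]
stop base [[0.5456 0.1456 0.015 ]
 [0.6417 0.1453 0.015 ]]
bus top [[ 0.4901  0.082   0.06  ]
 [ 0.5359  0.0834  0.06  ]
 [ 0.5378 -0.0508  0.06  ]
 [ 0.493  -0.0672  0.06  ]]
```

View pics/w1.png

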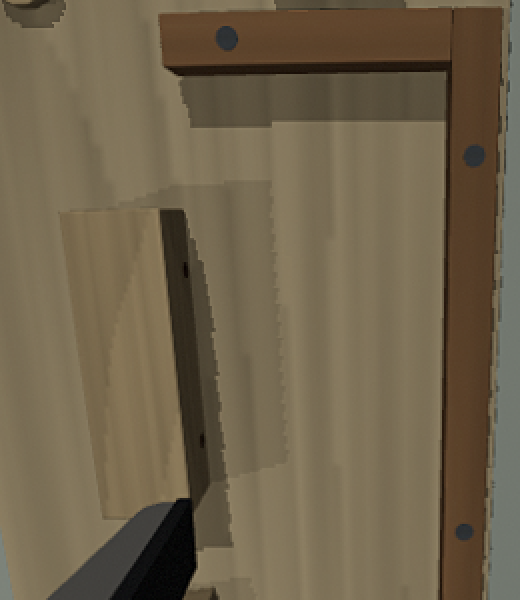

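Estimates: corner ≈ (0.663, 0.147) with yaw ≈ +0.018. Bus centre ≈ (0.514, 0.008), nearly parallel to the fence. The plan is to turn the open gripper 90°, push the long side with both fingers to the back fence, then push the end with the fingers closed.

>>> {"name": "arm_command", "arguments": {"rows": [{"tx": -0.2,"ty": 0.03,"tz": -0.1,"az": 0.22,"hand": -1},{"tx": -0.4,"ty": 0.03,"tz": -0.2,"az": 0.44,"hand": -1},{"tx": -0.55,"ty": 0.03,"tz": -0.2,"az": 0.66,"hand": -1},{"tx": -0.55,"ty": 0.03,"tz": -0.2,"az": 0.88,"hand": -1},{"tx": -0.55,"ty": 0.03,"tz": -0.2,"az": 1,"hand": -1},{"tx": -0.55,"ty": 0.03,"tz": -0.2,"az": 1,"hand": -1}]}}

```text
schema error: expected keys hand, tx, ty, tz, ax, ay, az
```

>>> {"name": "arm_command", "arguments": {"rows": [{"az": 0.25,"hand": -1},{"az": 0.5,"hand": -1},{"az": 0.75,"hand": -1},{"az": 1,"hand": -1},{"az": 1,"hand": -1},{"az": 1,"tz": -0.15,"hand": -1},{"az": 1,"tz": -0.15,"hand": -1}]}}

```text
schema error: expected keys hand, tx, ty, tz, ax, ay, az
```

```bash
python3 - <<'E'
from h import *
s=r.sense(); print(s['tool_pos'],s['ee_rot'],s['clock'],s['ft_force'])
p=snapshot('wrist'); save(p,'w2'); 
for k in ['bus_center','truck_center']:
    for o in spot_in(p,k)[:3]: print(k,o)
E
```

```text
[6.25003763e-01 3.99033171e-06 2.14610709e-01] [-3.14156642e+00 -3.84547974e-05 -5.80007753e-05] 0.55 [-0.00101047  0.5285518  -0.46679555]
truck_center {'box': [172.5, 295.9, 221.9, 397.7], 'score': 0.61}
```

View pics/w2.png

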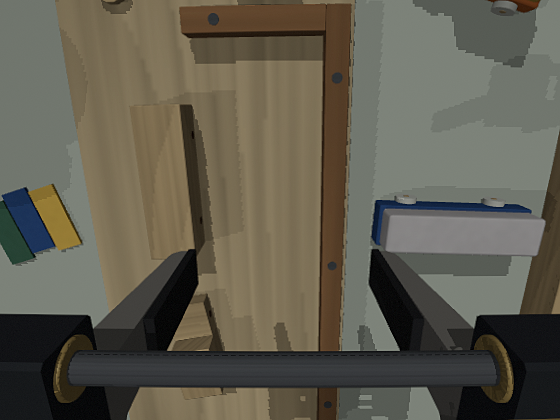

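The picture is unchanged because both calls were refused: every row needs all seven keys. Resending.

>>> {"name": "arm_command", "arguments": {"rows": [{"tx": -0.2,"ty": 0.03,"tz": -0.1,"ax": 0,"ay": 0,"az": 0.22,"hand": -1},{"tx": -0.4,"ty": 0.03,"tz": -0.2,"ax": 0,"ay": 0,"az": 0.44,"hand": -1},{"tx": -0.55,"ty": 0.03,"tz": -0.2,"ax": 0,"ay": 0,"az": 0.66,"hand": -1},{"tx": -0.55,"ty": 0.03,"tz": -0.2,"ax": 0,"ay": 0,"az": 0.88,"hand": -1},{"tx": -0.55,"ty": 0.03,"tz": -0.2,"ax": 0,"ay": 0,"az": 1,"hand": -1},{"tx": -0.55,"ty": 0.03,"tz": -0.2,"ax": 0,"ay": 0,"az": 1,"hand": -1}]}}

```text
clock: 1.45
tool_pos: [0.4601, 0.009, 0.1548]
ee_rot: [2.903, 1.201, 0.001]
ft_force: [0.1, 0.3, -0.3]
opening: 0.0922
```

>>> {"name": "arm_command", "arguments": {"rows": [{"tx": 0,"ty": 0,"tz": 0,"ax": 0,"ay": 0,"az": 0.25,"hand": -1},{"tx": 0,"ty": 0,"tz": 0,"ax": 0,"ay": 0,"az": 0.5,"hand": -1},{"tx": 0,"ty": 0,"tz": 0,"ax": 0,"ay": 0,"az": 0.75,"hand": -1},{"tx": 0,"ty": 0,"tz": 0,"ax": 0,"ay": 0,"az": 1,"hand": -1},{"tx": 0,"ty": 0,"tz": 0,"ax": 0,"ay": 0,"az": 1,"hand": -1},{"tx": 0,"ty": 0,"tz": -0.15,"ax": 0,"ay": 0,"az": 1,"hand": -1},{"tx": 0,"ty": 0,"tz": -0.15,"ax": 0,"ay": 0,"az": 1,"hand": -1}]}}

```text
clock: 2.33
tool_pos: [0.4579, 0.009, 0.1079]
ee_rot: [-2.224, -2.214, 0.005]
ft_force: [-0.5, 0.8, 0.7]
opening: 0.0917
```

```bash
python3 - <<'E'
from h import *
s=r.sense(); print(s['tool_pos'],s['ee_rot'],s['clock'],s['ft_force'])
p=snapshot('wrist'); save(p,'w3'); 
E
```

```text
[0.4578803  0.00897805 0.1079039 ] [-2.22374537 -2.21376374  0.00525021] 2.325 [-0.47399613  0.75307381  0.73809698]
```

View pics/w3.png

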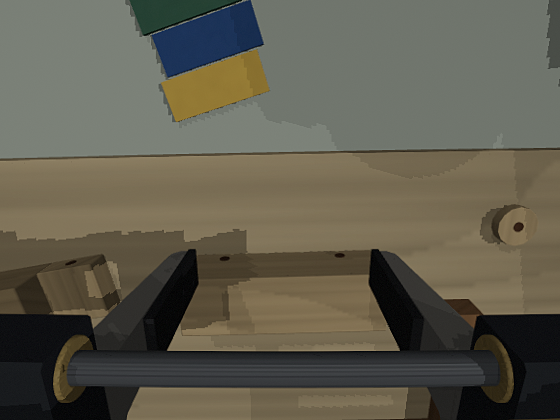

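```bash
python3 - <<'E'
from h import *
p=snapshot('wrist')
print(unproj(p,[[200,253],[360,251]],.015).round(4),unproj(p,[[200,279],[360,275],[182,335],[383,331]],.06).round(4))
print(proj(p,[[.49,.0,.06],[.458,.055,.03],[.458,.009,.108]]).round())
E
```

```text
[[ 0.492  -0.0589  0.015 ]
 [ 0.4907  0.0713  0.015 ]] [[ 0.492  -0.0487  0.06  ]
 [ 0.4894  0.0617  0.06  ]
 [ 0.5374 -0.0654  0.06  ]
 [ 0.5347  0.0813  0.06  ]]
[[270. 276.]
 [345. 218.]
 [283. 264.]]
```

>>> {"name": "arm_command", "arguments": {"rows": [{"tx": 0,"ty": 0,"tz": -0.13,"ax": 0,"ay": 0,"az": 0.01,"hand": -1},{"tx": 0,"ty": 0,"tz": -0.25,"ax": 0,"ay": 0,"az": 0.01,"hand": -1},{"tx": 0,"ty": 0,"tz": -0.25,"ax": 0,"ay": 0,"az": 0.01,"hand": -1}]}}

```text
clock: 2.8
tool_pos: [0.4593, 0.009, 0.0349]
ee_rot: [-2.216, -2.224, 0.003]
ft_force: [-0.1, 0.5, -0.0]
opening: 0.092
```

>>> {"name": "arm_command", "arguments": {"rows": [{"tx": 0.06,"ty": 0,"tz": 0,"ax": 0,"ay": 0,"az": 0,"hand": -1},{"tx": 0.12,"ty": 0,"tz": 0,"ax": 0,"ay": 0,"az": 0,"hand": -1},{"tx": 0.18,"ty": 0,"tz": 0,"ax": 0,"ay": 0,"az": 0,"hand": -1},{"tx": 0.24,"ty": 0,"tz": 0,"ax": 0,"ay": 0,"az": 0,"hand": -1},{"tx": 0.3,"ty": 0,"tz": 0,"ax": 0,"ay": 0,"az": 0,"hand": -1},{"tx": 0.36,"ty": 0,"tz": 0,"ax": 0,"ay": 0,"az": 0,"hand": -1},{"tx": 0.4,"ty": 0,"tz": 0,"ax": 0,"ay": 0,"az": 0,"hand": -1},{"tx": 0.42,"ty": 0,"tz": 0,"ax": 0,"ay": 0,"az": 0,"hand": -1}]}}

```text
clock: 3.8
tool_pos: [0.5862, 0.009, 0.0363]
ee_rot: [-2.217, -2.224, 0.002]
ft_force: [-2.0, -0.3, 1.2]
opening: 0.092
```

```bash
python3 - <<'E'
from h import *
s=r.sense(); print(s['tool_pos'],s['ee_rot'],s['clock'],s['ft_force'])
p=snapshot('scene'); a=p['pixels'][110:300,120:340,::-1]; cv2.imwrite('pics/s4.png',cv2.resize(a,None,fx=3,fy=3,interpolation=cv2.INTER_CUBIC))
E
```

```text
[0.58618009 0.00901707 0.03627453] [-2.21653038e+00 -2.22373442e+00  2.06578269e-03] 3.8 [-1.99954007 -0.27775393  1.19177977]
```

View pics/s4.png

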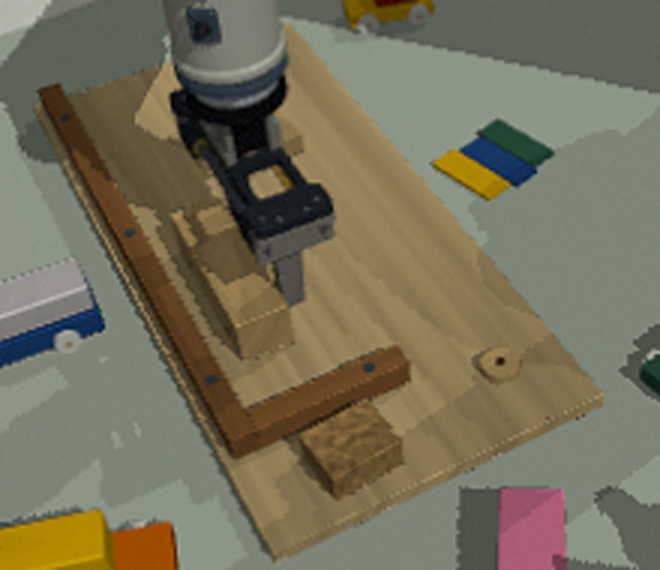

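The bus (at (245,290) in the crop) moved parallel to the fence and is still about 25 mm short of it. Pushing on gently.

>>> {"name": "arm_command", "arguments": {"rows": [{"tx": 0.02,"ty": 0,"tz": 0,"ax": 0,"ay": 0,"az": 0,"hand": -1},{"tx": 0.04,"ty": 0,"tz": 0,"ax": 0,"ay": 0,"az": 0,"hand": -1},{"tx": 0.055,"ty": 0,"tz": 0,"ax": 0,"ay": 0,"az": 0,"hand": -1},{"tx": 0.065,"ty": 0,"tz": 0,"ax": 0,"ay": 0,"az": 0,"hand": -1}]}}

```text
clock: 4.35
tool_pos: [0.6062, 0.009, 0.0359]
ee_rot: [-2.217, -2.224, 0.002]
ft_force: [-2.4, -0.1, 1.1]
opening: 0.0918
```

>>> {"name": "arm_command", "arguments": {"rows": [{"tx": 0.01,"ty": 0,"tz": 0,"ax": 0,"ay": 0,"az": 0,"hand": -1},{"tx": 0.012,"ty": 0,"tz": 0,"ax": 0,"ay": 0,"az": 0,"hand": -1}]}}

```text
clock: 4.6
tool_pos: [0.6083, 0.0089, 0.0356]
ee_rot: [-2.214, -2.223, 0.006]
ft_force: [-8.1, -0.4, 6.4]
opening: 0.0915
```

>>> {"name": "arm_command", "arguments": {"rows": [{"tx": 0.008,"ty": 0,"tz": 0,"ax": 0,"ay": 0,"az": 0,"hand": -1}]}}

```text
clock: 4.72
tool_pos: [0.6084, 0.0088, 0.0353]
ee_rot: [-2.211, -2.221, 0.011]
ft_force: [-11.0, -0.4, 8.4]
opening: 0.0918
```

```bash
python3 - <<'E'
from h import *
s=r.sense(); print(s['tool_pos'],s['clock'],s['ft_force'])
p=snapshot('wrist'); save(p,'w5')
E
```

```text
[0.60840703 0.00884789 0.03531891] 4.725 [-10.97807196  -0.37175152   8.39010398]
```

View pics/w5.png

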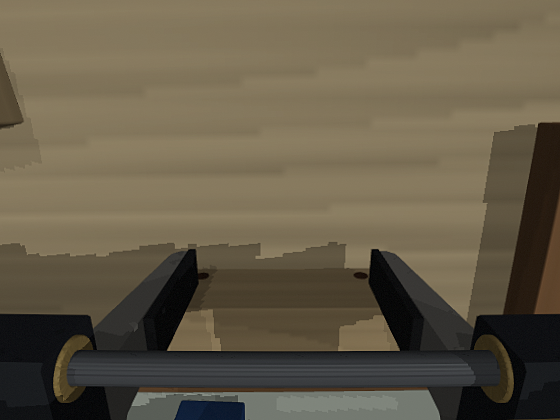

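The bus sits against the back fence with both fingers on its near side, and the force is 11 N. I'll back off, lift, close the fingers and go to its right end.

>>> {"name": "arm_command", "arguments": {"rows": [{"tx": -0.07,"ty": 0,"tz": 0,"ax": 0,"ay": 0,"az": 0,"hand": -1},{"tx": -0.07,"ty": 0,"tz": 0.15,"ax": 0,"ay": 0,"az": 0,"hand": -1},{"tx": -0.07,"ty": 0,"tz": 0.25,"ax": 0,"ay": 0,"az": 0,"hand": 0},{"tx": 0,"ty": -0.2,"tz": 0.25,"ax": 0,"ay": 0,"az": 0,"hand": 1},{"tx": 0.115,"ty": -0.4,"tz": 0.25,"ax": 0,"ay": 0,"az": 0,"hand": 1},{"tx": 0.115,"ty": -0.42,"tz": 0.25,"ax": 0,"ay": 0,"az": 0,"hand": 1},{"tx": 0.115,"ty": -0.42,"tz": 0.25,"ax": 0,"ay": 0,"az": 0,"hand": 1},{"tx": 0.115,"ty": -0.42,"tz": 0.25,"ax": 0,"ay": 0,"az": 0,"hand": 1}]}}

```text
clock: 5.78
tool_pos: [0.6421, -0.1158, 0.1099]
ee_rot: [-2.209, -2.221, 0.012]
ft_force: [0.9, -0.5, 0.2]
opening: 0.0342
```

```bash
python3 - <<'E'
from h import *
s=r.sense(); print(s['tool_pos'],s['ee_rot'],s['clock'],s['ft_force'],s['opening'])
p=snapshot('scene'); a=p['pixels'][110:300,120:340,::-1]; cv2.imwrite('pics/s6.png',cv2.resize(a,None,fx=3,fy=3,interpolation=cv2.INTER_CUBIC))
E
```

```text
[ 0.64206698 -0.11584153  0.10992925] [-2.20942222 -2.22127232  0.01232102] 5.775 [ 0.87781147 -0.45793957  0.20443007] 0.034245314774697055
```

View pics/s6.png

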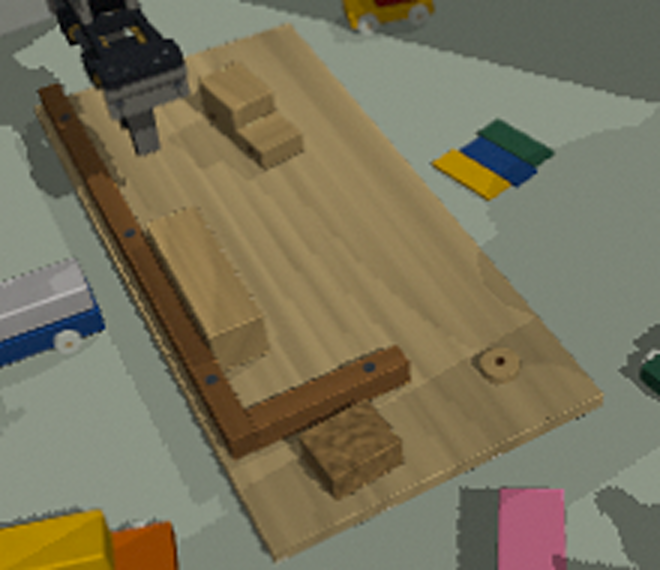

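The bus is flush along the back fence and the truck has not moved. Descend, then push the end.

>>> {"name": "arm_command", "arguments": {"rows": [{"tx": 0,"ty": 0,"tz": -0.12,"ax": 0,"ay": 0,"az": 0,"hand": 1},{"tx": 0,"ty": 0,"tz": -0.24,"ax": 0,"ay": 0,"az": 0,"hand": 1},{"tx": 0,"ty": 0,"tz": -0.24,"ax": 0,"ay": 0,"az": 0,"hand": 1},{"tx": 0,"ty": 0,"tz": -0.24,"ax": 0,"ay": 0,"az": 0,"hand": 1},{"tx": 0,"ty": 0,"tz": -0.24,"ax": 0,"ay": 0,"az": 0,"hand": 1}]}}

```text
clock: 6.45
tool_pos: [0.6433, -0.1156, 0.0399]
ee_rot: [-2.21, -2.224, 0.01]
ft_force: [0.1, 0.6, -1.2]
opening: 0.0004
```

>>> {"name": "arm_command", "arguments": {"rows": [{"tx": 0,"ty": 0.05,"tz": 0,"ax": 0,"ay": 0,"az": 0,"hand": 1},{"tx": 0,"ty": 0.1,"tz": 0,"ax": 0,"ay": 0,"az": 0,"hand": 1},{"tx": 0,"ty": 0.14,"tz": 0,"ax": 0,"ay": 0,"az": 0,"hand": 1},{"tx": -0.002,"ty": 0.18,"tz": 0,"ax": 0,"ay": 0,"az": 0,"hand": 1},{"tx": -0.002,"ty": 0.22,"tz": 0,"ax": 0,"ay": 0,"az": 0,"hand": 1},{"tx": -0.003,"ty": 0.25,"tz": 0,"ax": 0,"ay": 0,"az": 0,"hand": 1},{"tx": -0.003,"ty": 0.27,"tz": 0,"ax": 0,"ay": 0,"az": 0,"hand": 1},{"tx": -0.003,"ty": 0.28,"tz": 0,"ax": 0,"ay": 0,"az": 0,"hand": 1}]}}

```text
clock: 7.45
tool_pos: [0.6424, -0.0313, 0.0398]
ee_rot: [-2.21, -2.224, 0.01]
ft_force: [0.4, -2.6, 2.7]
opening: 0.0006
```

>>> {"name": "arm_command", "arguments": {"rows": [{"tx": 0,"ty": 0.01,"tz": 0,"ax": 0,"ay": 0,"az": 0,"hand": 1},{"tx": 0,"ty": 0.02,"tz": 0,"ax": 0,"ay": 0,"az": 0,"hand": 1},{"tx": 0,"ty": 0.025,"tz": 0,"ax": 0,"ay": 0,"az": 0,"hand": 1}]}}

```text
clock: 7.82
tool_pos: [0.6424, -0.0238, 0.0398]
ee_rot: [-2.21, -2.224, 0.01]
ft_force: [-0.4, -2.2, 1.4]
opening: 0.0008
```

>>> {"name": "arm_command", "arguments": {"rows": [{"tx": 0,"ty": 0.007,"tz": 0,"ax": 0,"ay": 0,"az": 0,"hand": 1},{"tx": 0,"ty": 0.01,"tz": 0,"ax": 0,"ay": 0,"az": 0,"hand": 1}]}}

```text
clock: 8.07
tool_pos: [0.6424, -0.0207, 0.0398]
ee_rot: [-2.21, -2.224, 0.01]
ft_force: [1.1, -2.9, 2.2]
opening: 0.0005
```

>>> {"name": "arm_command", "arguments": {"rows": [{"tx": 0,"ty": 0.007,"tz": 0,"ax": 0,"ay": 0,"az": 0,"hand": 1},{"tx": 0,"ty": 0.01,"tz": 0,"ax": 0,"ay": 0,"az": 0,"hand": 1}]}}

```text
clock: 8.32
tool_pos: [0.6424, -0.0177, 0.0398]
ee_rot: [-2.21, -2.224, 0.01]
ft_force: [-0.3, -6.0, 3.5]
opening: 0.0008
```

>>> {"name": "arm_command", "arguments": {"rows": [{"tx": 0,"ty": 0.006,"tz": 0,"ax": 0,"ay": 0,"az": 0,"hand": 1}]}}

```text
clock: 8.45
tool_pos: [0.6429, -0.0174, 0.04]
ee_rot: [-2.21, -2.227, 0.012]
ft_force: [1.8, -16.4, 2.6]
opening: 0.0007
```

>>> {"name": "arm_command", "arguments": {"rows": [{"tx": 0,"ty": -0.06,"tz": 0,"ax": 0,"ay": 0,"az": 0,"hand": 1},{"tx": 0,"ty": -0.06,"tz": 0.2,"ax": 0,"ay": 0,"az": 0,"hand": 1},{"tx": 0,"ty": -0.2,"tz": 0.4,"ax": 0,"ay": 0,"az": 0,"hand": 1},{"tx": -0.2,"ty": -0.4,"tz": 0.5,"ax": 0,"ay": 0,"az": 0,"hand": 1},{"tx": -0.4,"ty": -0.4,"tz": 0.5,"ax": 0,"ay": 0,"az": 0,"hand": 1},{"tx": -0.4,"ty": -0.4,"tz": 0.5,"ax": 0,"ay": 0,"az": 0,"hand": 1}]}}

```text
clock: 9.2
tool_pos: [0.5198, -0.1385, 0.1904]
ee_rot: [-2.212, -2.224, 0.012]
ft_force: [0.7, 0.2, 0.5]
opening: 0.0004
```

```bash
python3 - <<'E'
from h import *
s=r.sense(); print(s['tool_pos'],s['clock'],s['ft_force'])
p=snapshot('scene'); a=p['pixels'][110:300,120:340,::-1].copy()
a=cv2.resize(a,None,fx=3,fy=3,interpolation=cv2.INTER_CUBIC)
c,y=np.array([.6633,.1465]),.018; ex,ey=np.array([np.cos(y),np.sin(y)]),np.array([-np.sin(y),np.cos(y)])
P=[list(c+ex*u+ey*v)+[.06] for u,v in [(0,0),(-.046,0),(-.046,-.15),(0,-.15)]]
q=((proj(p,P)-[120,110]+.5)*3).astype(np.int32); cv2.polylines(a,[q],True,(0,0,255),1)
cv2.imwrite('pics/s7.png',a)
E
```

```text
[ 0.51975415 -0.13853185  0.19037363] 9.2 [0.68503373 0.15206534 0.4583039 ]
```

View pics/s7.png

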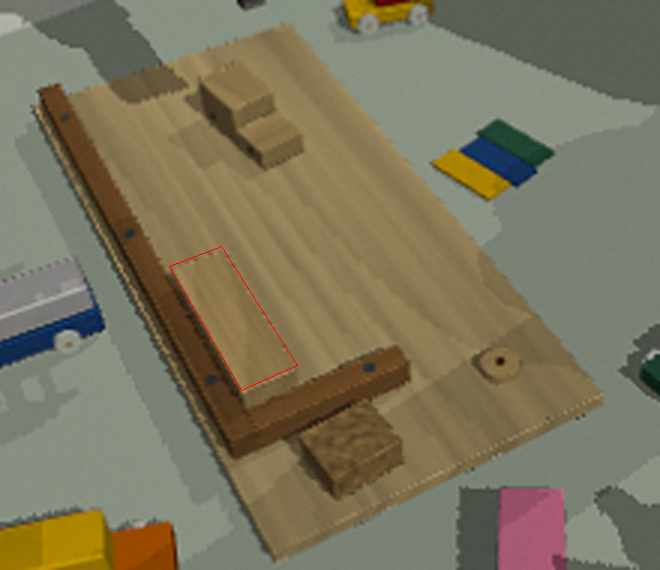

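The bus is seated in the corner, and its top matches the projected home outline (red, (170,265) to (297,367)). The truck is unmoved and the arm is clear.

```bash
python3 -c "
from bench import r
print(r.hand_in())"
```

```text
the job is handed in; nothing more can be done
None
```

The bus block is home in the corner of the jig, and I handed the job in about 9 s into the 54 s allowed. The system gave no verdict.

- **How it was done:** I pushed the bus's long side to the back fence with both open fingers, up to about 11 N. I then pushed its end to the end stop with the fingers closed, up to about 16 N. Both forces rose sharply as each face met its stop.
- **Final check:** The last picture shows the bus flush with the fence and the stop. Its top matches the home outline I projected from my corner estimate. The truck looks unmoved and the arm is clear. I judged all of this by eye and did not measure the final positions.
- **What disagreed or failed:**
  - The end-stop contact came about 4 mm further along than I predicted, probably because the closed fingers are thinner than I assumed or my corner estimate is slightly off.
  - My first two move commands were refused for missing keys; I resent them, and nothing had moved.
  - The network also marked the pink and purple look-alike blocks as the bus, and I ignored those.

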